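Slide the shim pot to the blue station and snap its cap on

ROBOT

A 6-joint arm with a two-finger parallel gripper is mounted at the origin on the work surface. World frame = base frame: x ahead of the robot, y to its left, z up, the work surface at z = 0. Lengths are in mm, angles in rad, forces in N, time in s.
With the tool pointing down it reaches from about 375 to 750 mm from the base axis. Payload 9 kg.
Tool frame: the origin (TCP) lies at the very end of the fingers, on their centre line; the grasp point (between the pads) lies 19 mm behind it (env.grip_depth is the z of the grasp point in the tool frame, in mm); z points along the fingers, y is the direction in which the jaws open and shut (so a half turn about z gives the same grasp; the last joint's range is limited). The gripper opens to 85 mm and grips with 20 to 120 N. Pads are 22 mm wide; open, the fingers measure 114 mm over their backs; the gripper's body (76 mm by 85 mm) begins 54 mm behind the grasp point. The pads swing forward as they close: fully open they stand 13 mm farther back than shut.
Start: joints at [-1.343, 0.104, 0.097, 1.564, 0, 1.353], TCP at [258.722, -541.387, 231.331] pointing down, gripper open.
Joint ranges: [-2.99, 2.99], [-0.84, 1.86], [-1.1, 1.16], [-1.84, 2.11], [-1.51, 1.56], [-3.14, 3.14]. Speed limits (rad/s): [2.22, 2.22, 2.57, 3.14, 3.14, 3.14].

INTERFACE

Orientations are given as a rotation vector (axis times angle).
In Python, from station import monitor, imaging, env gives the robot as it stands.
- The arm moves only by the shell command python3 -m pendant 'ROWS' [FORCE]. ROWS is JSON, one flat list of numbers, 5 for each row, row after row: the shift along the tool's x, y, z in cm, then the turn about the tool's z in rad, then the finger opening in cm, from 0 to 8.54. A call has 1 to 12 rows; each row is the pose to reach, as a shift and turn from the pose measured when the call began, along the tool's axes at that moment; what a row does not reach only later rows make up. A row lasts 1/10 s, in which the tool goes at most 50 mm and 8.59 degrees, less where a joint would pass 70% of its speed; a pose out of reach is approached as far as the arm can. A call with a gripper value outside its range is refused whole. The fingers move at their own pace and stop on an object; FORCE is the grip in N (left out, the last holds). Time passes only in rows, so rows that repeat a pose let the fingers close. It gives the time, the measured TCP pose, the force and the opening at its end, in the units of the state.
- monitor.sense(): the state, without advancing time (a new reading comes with each control period).
- imaging.read_camera(name): name is "scene" or "top"; returns the picture (384x512x3 uint8, red, green, blue); there is no depth.
- imaging.calibration(name): a dict with "fx", "fy", "cx", "cy" (pixels), "dist_coeffs" ([k1, k2, p1, p2, k3] as OpenCV has them; the pictures are not rectified), "extrinsics" (4x4, takes a point from camera to world coordinates). Camera axes: x right, y up, looking along -z (the intrinsics and any distortion apply to the point x, -y, -z); pixel columns grow to the right and rows downward; lengths in mm; the calibration is good to about 2 mm. A picture is of the moment at which its call begins. calibration takes no time and is no camera call.
- env.close_job(): hands the job in, once; it reports no verdict.
The state is a dict: "clock": time; "qpos": joint angles; "joint_vel": joint speeds; "joint_torque": joint torques, N m; "eef_pos": TCP position; "ee_rot": TCP orientation; "wrist_force": force on the tool from outside, world axes, zero at the start; "ft_torque": the same for the moment, N m; "width": opening from 0.0 (shut) to 1.0 (fully open).
Only numpy, scipy, OpenCV 4.12 (cv2) and the standard library are available. Lean on these libraries where they do the work, as an engineer would, in place of code of your own. Each camera call takes 0.05 s, during which the arm holds its last target.

TASK

Slide the grey resin shim pot along the counter, without lifting or tipping it, from the white ring to the blue ring, so that its round body stands wholly within the blue ring. Then take the black cap by its knob, set its plug into the pot and press straight down until it snaps past the spring balls and its flange is fully home on the rim. Finish while still pressing down on the cap with a firm push of about 12 N: do not let go, and leave the loose shims and the thumb screw where they are.

Things in the scene. Friction and masses are not known exactly. Their poses are not given: they have to be found in the camera images.
- pot_centre (a point): the grey resin shim pot, loose, about 0.8 kg, weighted: a round open cup 64 mm outside, 46 mm inside, 40 mm tall, with a straight handle on one side (along the pot's own -x) and a shim already in the bottom. The point is the centre of the cup, half-way up (20 mm above its underside). z up. Only the cup, not the handle, must stand within the blue ring.
- pot_handle (a point): grip point on the pot's handle, 66 mm from the cup's axis, 22 mm above the counter. The handle is a bar 16 mm wide, from 6 to 32 mm above the counter, its free end 93 mm from the cup's axis; red strip on top.
- pot_rim (a point): centre of the pot's mouth at the rim, 40 mm above its underside. Four sprung steel balls stick 5.5 mm into the mouth 4 mm below the rim. A cap pushed down meets them about 13 mm before home, needs roughly 6 to 12 N to get past, snaps about 9 mm before home (the force falls off and the cap is drawn in a little), then goes freely until its flange meets the rim.
- press_spot (a point): centre of the blue painted ring on the counter, 90 mm outside diameter, flat: the station to which the pot goes. Two like rings, white (where the pot starts) and yellow (not used), lie beside it.
- cap_centre (a point): the black cap, loose, 0.07 kg, round, standing plug down on the counter, 52 mm tall; the point is on its axis 26 mm above the plug's bottom. Tapered plug 30 to 40 mm wide, 19 mm long, with a bead and a groove; flange 58 mm wide from 19 to 23 mm; knob 26 mm wide from 23 to 52 mm, white dot on top. When home, the flange's underside lies on the rim and this point is 7 mm above the rim.
- cap_knob (a point): point on the cap's axis in the knob, 46 mm above the bottom of the plug (6 mm below the knob's top): where to grip it
- pot: the shim pot again, origin at the centre of the cup's underside
- cap: the black cap again, origin at the centre of the plug's bottom
- shim_a: nickel-plated shim disc, 38 mm diameter, 5 mm thick, bystander; origin at its underside
- shim_b: as shim_a
- shim_c: as shim_a
- shim_d: as shim_a
- screw: brass thumb screw standing on its 22 mm head, 34 mm tall, bystander; origin at its underside. Not used and fixed: a green indexing turntable with a hand crank (72 mm tall, far left, beyond y = 0.3 m) and a blue sorting bin (60 mm tall, far right, beyond y = -0.32 m).
There are look-alikes about, which are no part of the job. Of the things that look like the cap, take the one that is farthest to the robot's right at the start. There is more than one size of the pot; the job needs the larger.

How it is judged:
By the outcome, as a careful person would: the job done as asked, in the order asked, and still so for the second after the job is handed in, while the arm keeps its last pose, push and grip.
It also fails if it takes over 67 s, if anything falls off the work surface, if the arm or the gripper's body presses on something with over 40 N, if the wrist force passes 120 N, or if a joint passes its speed limit or range.

## Working session

There is one attempt and no reset: what is moved stays moved. The work goes in short steps, Python scripts to look and compute and a shell command to move; the robot and the scene stay as the last step left them, time stands still between calls to the robot, and variables do not carry over. Pictures are saved under pics/ and viewed, and the job is handed in when it is done.

```bash
ls; mkdir -p pics; python3 - <<'E'
from station import monitor, imaging, env
import cv2
s=monitor.sense()
for k,v in s.items(): print(k,v)
for n in("scene","top"):
    im=imaging.read_camera(n); cv2.imwrite(f"pics/{n}0.png",im[:,:,::-1])
    print(n,imaging.calibration(n))
print(env.grip_depth)
E
```

```text
pics
clock 0.0
qpos [-1.34271077e+00  1.04705866e-01  9.64664161e-02  1.56388617e+00
  7.66430941e-06  1.35308642e+00]
joint_vel [-0.00036274  0.00064883 -0.00142767 -0.00039977 -0.00145127  0.00079643]
joint_torque [ 3.78924369e-04 -5.56933343e+01  5.03645539e+01  1.66752498e-02
 -4.19228390e-04  7.36944969e-06]
eef_pos [ 258.63493711 -541.03125003  230.51690372]
ee_rot [-3.06257631e+00 -6.94175905e-01 -1.20603679e-06]
wrist_force [ 0.13256283 -0.66014793 -0.61069316]
ft_torque [-0.04842281 -0.05252182 -0.05601705]
width 1.0015574445320918
scene {'fx': 352.59859273606514, 'fy': 352.59859273606514, 'cx': 255.7917287057801, 'cy': 187.91074446012897, 'dist_coeffs': array([-0.05883864,  0.        ,  0.        ,  0.        ,  0.        ]), 'extrinsics': array([[-8.60343397e-01, -3.77732681e-01,  3.42238602e-01,
         8.22146706e+02],
       [ 5.09593850e-01, -6.52050234e-01,  5.61377414e-01,
         4.91512020e+02],
       [ 1.11061650e-02,  6.57380038e-01,  7.53477364e-01,
         6.94792915e+02],
       [ 0.00000000e+00,  0.00000000e+00,  0.00000000e+00,
         1.00000000e+00]])}
top {'fx': 479.4236730762409, 'fy': 479.4236730762409, 'cx': 257.66290556411417, 'cy': 194.2869563277025, 'dist_coeffs': array([-0.14528158,  0.        ,  0.        ,  0.        ,  0.        ]), 'extrinsics': array([[-8.09858945e-03,  9.93516542e-01, -1.13398824e-01,
         3.98052502e+02],
       [-9.99938853e-01, -8.90008209e-03, -6.56342382e-03,
         1.16757378e+01],
       [-7.53012898e-03,  1.13338736e-01,  9.93527870e-01,
         1.44913801e+03],
       [ 0.00000000e+00,  0.00000000e+00,  0.00000000e+00,
         1.00000000e+00]])}
-18.700000000000003
```

View pics/scene0.png

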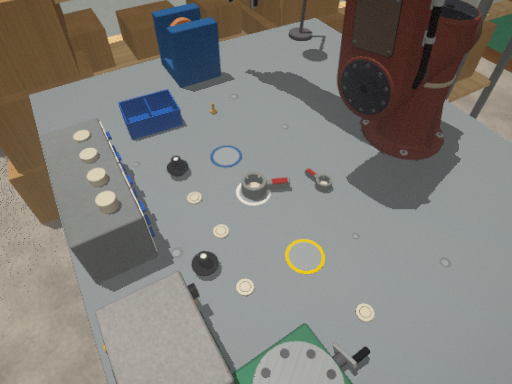

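View pics/top0.png

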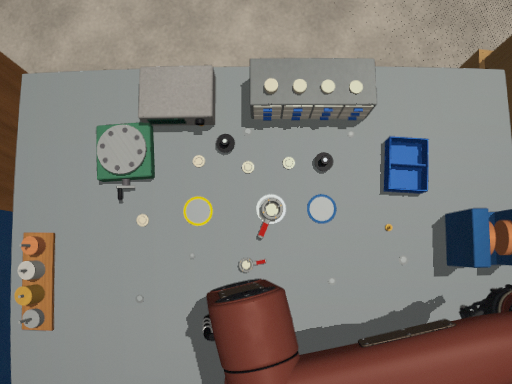

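Candidates in the top view are the caps at (226,143) and (323,161). Image right is −y, the robot's right, so (323,161) fits. The pots are at (271,209), which is larger, in the white ring and has a long handle, and (246,265), which is small. Next I'll enlarge crops to confirm and to read pixels.

```bash
python3 - <<'E'
import cv2
t=cv2.imread("pics/top0.png"); s=cv2.imread("pics/scene0.png")
cv2.imwrite("pics/t_crop.png",cv2.resize(t[140:280,225:365],None,fx=4.2,fy=4.2,interpolation=cv2.INTER_CUBIC))
cv2.imwrite("pics/s_crop.png",cv2.resize(s[140:220,155:335],None,fx=4.4,fy=4.4,interpolation=cv2.INTER_CUBIC))
E
```

```text
(no output)
```

View pics/t_crop.png

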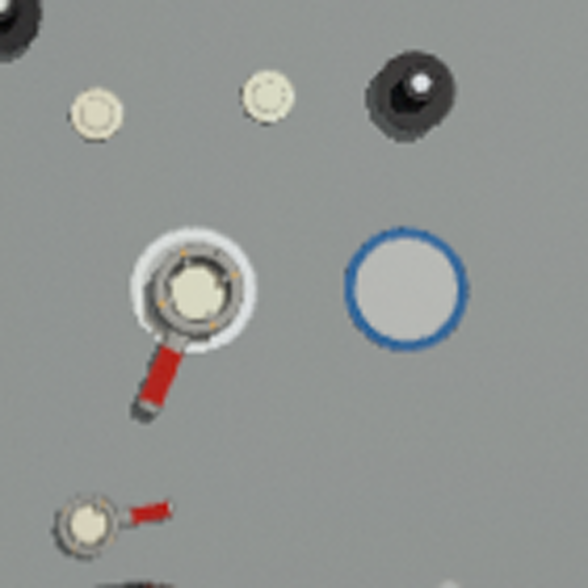

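View pics/s_crop.png

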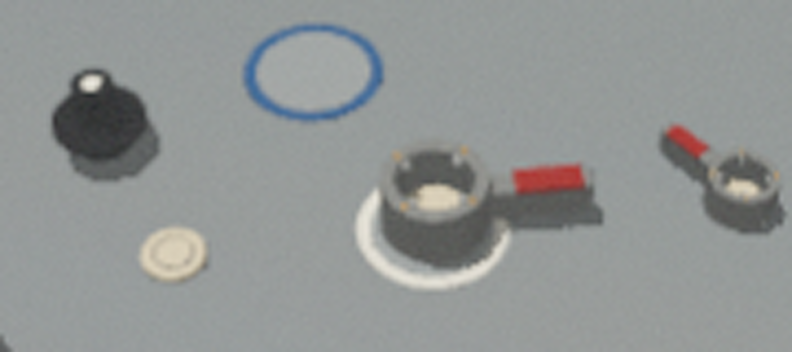

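The crops show the right-hand cap with its white dot at top (325,160) and scene (176,159), so this is the cap to take. The large pot's rim is at top (272,209) and scene (254,181), with its red strip at top (263,230) and scene (280,180.5). The blue ring is at top (322,209) and scene (226,156).

```bash
cat > h.py <<'E'
from station import monitor, imaging, env
import numpy as np, cv2
from scipy.spatial.transform import Rotation as R
def cal(n):
    c=imaging.calibration(n); K=np.array([[c['fx'],0,c['cx']],[0,c['fy'],c['cy']],[0,0,1.]])
    return K,c['dist_coeffs'],c['extrinsics']
def ray(n,uv):
    K,d,T=cal(n); p=cv2.undistortPoints(np.array([[uv]],float),K,d)[0,0]
    v=T[:3,:3]@np.array([p[0],-p[1],-1]); return T[:3,3],v/np.linalg.norm(v)
def tri(a,b):
    o1,v1=ray('top',a);o2,v2=ray('scene',b)
    A=np.stack([v1,-v2],1); s=np.linalg.lstsq(A,o2-o1,rcond=None)[0]
    p,q=o1+s[0]*v1,o2+s[1]*v2; return (p+q)/2,np.linalg.norm(p-q)
def atz(n,uv,z):
    o,v=ray(n,uv); return o+v*(z-o[2])/v[2]
def proj(n,P):
    K,d,T=cal(n); q=(np.asarray(P,float).reshape(-1,3)-T[:3,3])@T[:3,:3]
    q=q*[1,-1,-1]; return cv2.projectPoints(q,np.zeros(3),np.zeros(3),K,d)[0][:,0]
def totool(P):   # world target of TCP -> shift in cm tool axes
    s=monitor.sense(); return R.from_rotvec(s['ee_rot']).inv().apply(np.array(P)-s['eef_pos'])/10
def shot(n,name,box=None,f=1):
    im=imaging.read_camera(n)[:,:,::-1]
    if box: x0,y0,x1,y1=box; im=im[y0:y1,x0:x1]
    cv2.imwrite(f'pics/{name}.png',cv2.resize(im,None,fx=f,fy=f,interpolation=cv2.INTER_CUBIC))
E
python3 - <<'E'
from h import *
np.set_printoptions(precision=1,suppress=True)
for n,a,b,z in [('dot',(325.2,159.7),(175.7,158.9),52),('rim',(272.4,208.6),(253.9,180.9),40),('ring',(321.9,208.8),(226.4,156.4),0),('strip',(263.3,229.8),(279.8,180.5),32)]:
    print(n,*tri(a,b),atz('top',a,z),atz('scene',b,z))
print(R.from_rotvec(monitor.sense()['ee_rot']).as_matrix())
E
```

```text
dot [ 659.3 -180.4   50.1] 0.07779089324433912 [ 658.9 -180.2   52. ] [ 659.7 -178.4   52. ]
rim [515.8 -21.8  36.6] 1.2092561435214737 [516.  -22.1  40. ] [516.9 -18.8  40. ]
ring [ 517.2 -173.6   -3.5] 1.1138908351063055 [ 517.3 -173.5    0. ] [ 518.3 -169.9    0. ]
strip [454.2   5.2  29.8] 0.06689555116078176 [454.1   5.2  32. ] [455.5   6.8  32. ]
[[ 0.9  0.4 -0. ]
 [ 0.4 -0.9  0. ]
 [ 0.  -0.  -1. ]]
```

Measured heights (50, 37, −3.5, 30) agree with the given ones within calibration error. The rim-to-strip distance is 67 mm against the given 66. The handle points at about 156.6°. Next I'll compute the approach, using tool yaw 156.6° to keep joint 6 in range.

```bash
python3 - <<'E'
from h import *
print(totool([455.8,5.8,90]))
s=monitor.sense();x=R.from_rotvec(s['ee_rot']).as_matrix()[:,0];print(np.degrees(np.arctan2(x[1],x[0])))
E
```

```text
[ 41.36399442 -40.82221889  14.12001271]
25.543096962892932
```

```bash
python3 -m pendant '[41.4,-40.8,6,-1.2,3.5, 41.4,-40.8,6,-1.2,3.5, 41.4,-40.8,6,-1.2,3.5, 41.4,-40.8,6,-1.2,3.5, 41.4,-40.8,6,-1.2,3.5, 41.4,-40.8,6,-1.2,3.5, 41.4,-40.8,6,-1.2,3.5, 41.4,-40.8,6,-1.2,3.5, 41.4,-40.8,6,-1.2,3.5, 41.4,-40.8,6,-1.2,3.5, 41.4,-40.8,6,-1.2,3.5, 41.4,-40.8,6,-1.2,3.5]' 60; python3 - <<'E'
from h import *
s=monitor.sense();x=R.from_rotvec(s['ee_rot']).as_matrix()[:,0];print(np.degrees(np.arctan2(x[1],x[0])),s['qpos'],totool([455.8,5.8,90]))
E
```

```text
clock: 1.3
eef_pos: [456.4, 8.6, 170.7]
ee_rot: [-2.134, -2.304, -0.001]
wrist_force: [-0.2, -1.1, -0.3]
width: 0.409
94.3976874546152 [-2.70027580e-01 -3.46396567e-01 -4.30135343e-01  1.48793492e+00
  1.42491235e-03  1.22401372e+00] [-0.28858609 -0.07500559  8.06697035]
```

```bash
python3 -m pendant '[-0.3,-0.1,2,-1.086,3.5, -0.3,-0.1,6,-1.086,3.5, -0.3,-0.1,8,-1.086,3.5, -0.3,-0.1,8,-1.086,3.5, -0.3,-0.1,8,-1.086,3.5, -0.3,-0.1,8,-1.086,3.5, -0.3,-0.1,8,-1.086,3.5, -0.3,-0.1,8,-1.086,3.5, -0.3,-0.1,8,-1.086,3.5]'; python3 - <<'E'
from h import *
s=monitor.sense();x=R.from_rotvec(s['ee_rot']).as_matrix()[:,0];print(np.degrees(np.arctan2(x[1],x[0])),s['qpos'],totool([455.8,5.8,6]))
shot('top','t1',(215,150,345,290),4.2);shot('scene','s1',(180,100,340,220),4.8)
E
```

```text
clock: 2.2
eef_pos: [455.3, 5.7, 90.4]
ee_rot: [-0.636, -3.075, -0.002]
wrist_force: [1.1, -0.9, -0.1]
width: 0.41
156.64061224021808 [-0.27700208 -0.32948399 -0.56258167  1.33915326  0.00140943  0.13069611] [-0.05598257  0.01558892  8.43782089]
```

View pics/t1.png

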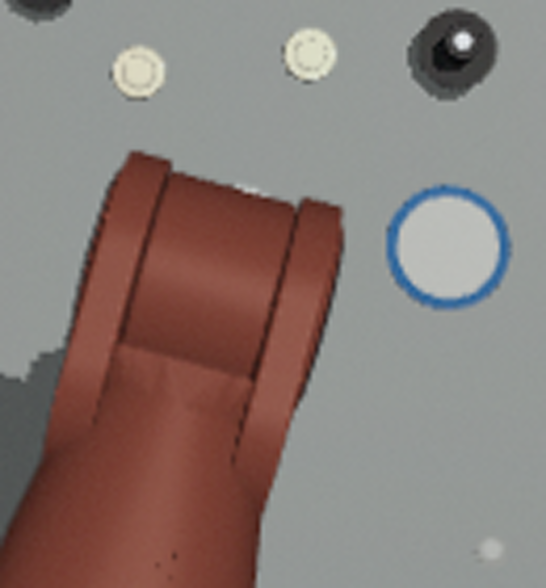

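View pics/s1.png

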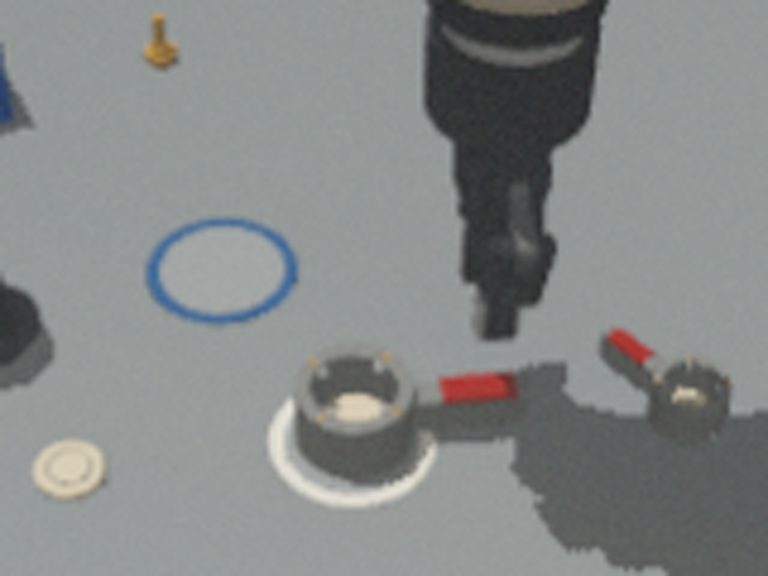

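The scene view shows the fingertips (283,168) above the handle's red strip (280,181), aligned along it. The pot hasn't moved. Next I'll descend.

```bash
python3 -m pendant '[0,0,2,0,3.5, 0,0,4,0,3.5, 0,0,5,0,3.5, 0,0,5.3,0,3.5]'; python3 - <<'E'
from h import *
shot('scene','s2',(220,130,340,220),6)
print(proj('scene',monitor.sense()['eef_pos']))
E
```

```text
clock: 2.7
eef_pos: [454.5, 6.0, 36.3]
ee_rot: [-0.639, -3.073, -0.003]
wrist_force: [0.2, -0.6, -0.1]
width: 0.411
[[279.95960572 178.93050155]]
```

View pics/s2.png

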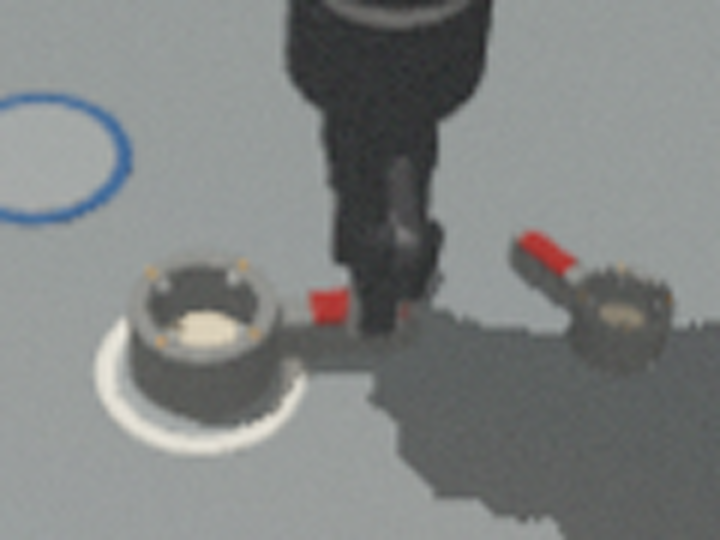

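```bash
python3 -m pendant '[0,0,1,0,3.5, 0,0,2,0,3.5, 0,0,2.8,0,3.5, 0,0,3.1,0,3.5, 0,0,3.1,0,3.5]'; python3 - <<'E'
from h import *
shot('scene','s3',(220,130,340,220),6)
E
```

```text
clock: 3.25
eef_pos: [454.3, 6.1, 5.1]
ee_rot: [-0.639, -3.072, -0.003]
wrist_force: [0.1, -0.3, 0.1]
width: 0.411
```

View pics/s3.png

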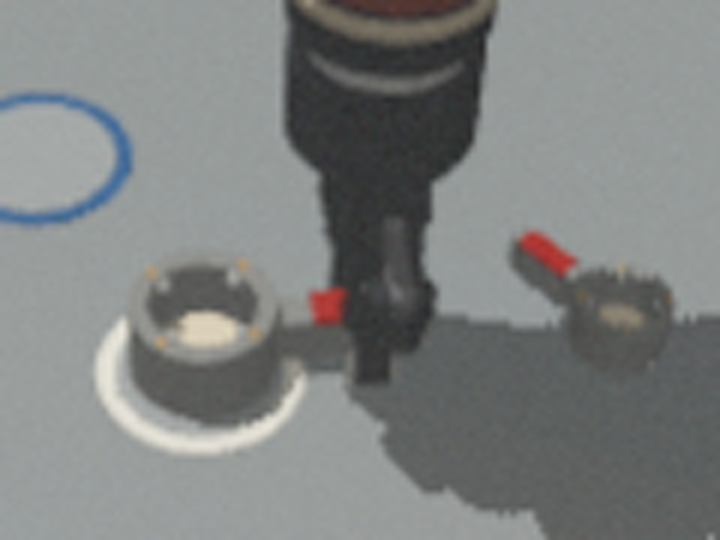

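The fingers straddle the handle, with the near finger at (283,192), and there is no contact force. Next I'll close.

```bash
python3 -m pendant '[0,0,0,0,2.5, 0,0,0,0,2.0, 0,0,0,0,1.7, 0,0,0,0,1.2, 0,0,0,0,1.0, 0,0,0,0,1.0, 0,0,0,0,1.0]' 50; python3 - <<'E'
from h import *
shot('scene','s4',(220,130,340,220),6)
s=monitor.sense();print(s['wrist_force'],s['width']*85.4,s['ft_torque'])
# slide vector in tool axes
print(R.from_rotvec(s['ee_rot']).inv().apply([1.3,-151.3,0])/10)
E
```

```text
clock: 4.0
eef_pos: [454.8, 5.8, 6.1]
ee_rot: [-0.64, -3.073, -0.002]
wrist_force: [-3.5, -1.7, 6.0]
width: 0.179
[-3.05415979 -0.88334366  6.32976849] 15.464634745075314 [-0.32095192  0.48176858 -0.14368016]
[ -6.15762301 -13.8208868   -0.02381325]
```

View pics/s4.png

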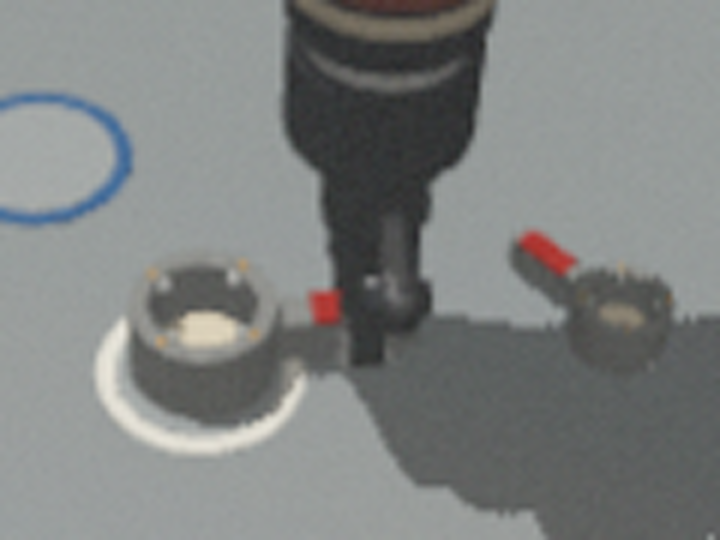

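The grip is on: opening 15.5 mm on the 16 mm handle, with about 6 N light downward load. Next I'll slide slowly with z held.

```bash
python3 -m pendant '[-0.1,-0.2,0.03,0,1.0, -0.3,-0.7,0.03,0,1.0, -0.7,-1.5,0.03,0,1.0, -1.1,-2.4,0.03,0,1.0, -1.5,-3.3,0.03,0,1.0, -1.9,-4.2,0.03,0,1.0, -2.3,-5.1,0.03,0,1.0, -2.6,-5.9,0.03,0,1.0, -2.9,-6.5,0.03,0,1.0, -3.1,-6.9,0.03,0,1.0, -3.1,-6.9,0.03,0,1.0]'; python3 - <<'E'
from h import *
shot('scene','s5',(180,110,320,220),5.4)
s=monitor.sense();print(s['wrist_force'],s['ft_torque'],s['width']*85.4)
E
```

```text
clock: 5.15
eef_pos: [456.2, -69.2, 6.1]
ee_rot: [-0.638, -3.074, -0.006]
wrist_force: [0.1, 5.6, 5.1]
width: 0.175
[0.53330863 5.55183777 6.07572774] [ 0.91612426 -0.02767291  0.32307583] 15.299079660408815
```

View pics/s5.png

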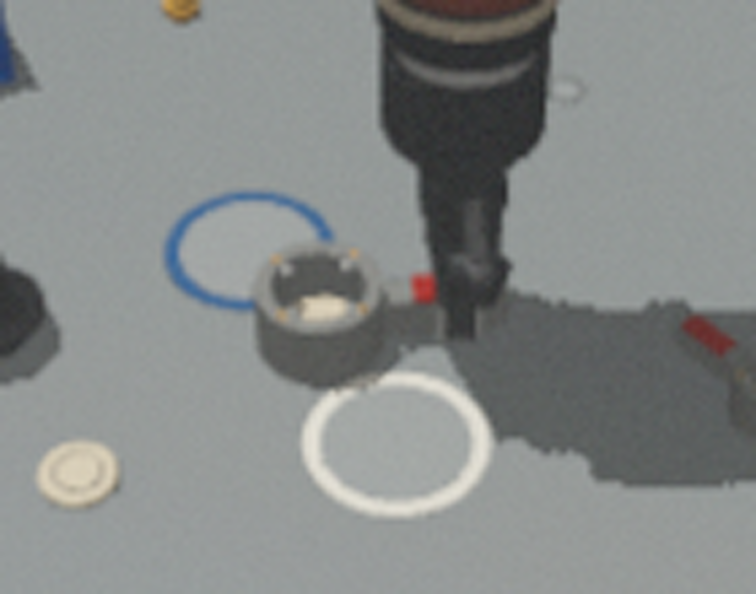

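The pot is halfway and upright, with its rim at scene (239,163). Next I'll work out what remains in the same view, so the bias cancels.

```bash
python3 - <<'E'
from h import *
p=atz('scene',(239.1,163.1),40);r=atz('scene',(226.4,156.4),0);print(p,r,r-p)
s=monitor.sense();d=r-p;d[2]=0
print(R.from_rotvec(s['ee_rot']).inv().apply(d)/10)
E
```

```text
[518.60158059 -92.6744652   40.        ] [ 518.25544891 -169.93236541    0.        ] [ -0.34613168 -77.2579002  -40.        ]
[-3.04466345 -7.10058628 -0.02699   ]
```

```bash
python3 -m pendant '[-0.1,-0.2,0.03,0,1.0, -0.3,-0.7,0.03,0,1.0, -0.7,-1.5,0.03,0,1.0, -1.1,-2.4,0.03,0,1.0, -1.5,-3.3,0.03,0,1.0, -1.9,-4.2,0.03,0,1.0, -2.3,-5.1,0.03,0,1.0, -2.6,-6.0,0.03,0,1.0, -2.9,-6.7,0.03,0,1.0, -3.0,-7.1,0.03,0,1.0, -3.0,-7.1,0.03,0,1.0, -3.0,-7.1,0.03,0,1.0]'; python3 - <<'E'
from h import *
shot('scene','s6',(180,110,320,220),5.4);shot('top','t6',(255,140,375,260),5)
s=monitor.sense();print(s['wrist_force'],s['ft_torque'],s['width']*85.4)
E
```

```text
clock: 6.4
eef_pos: [456.3, -145.6, 6.0]
ee_rot: [0.637, 3.076, 0.008]
wrist_force: [1.7, 4.2, 5.6]
width: 0.176
[1.87899367 4.86923809 4.9401009 ] [ 0.86561442 -0.3763379   0.2917984 ] 15.339011495582564
```

View pics/s6.png

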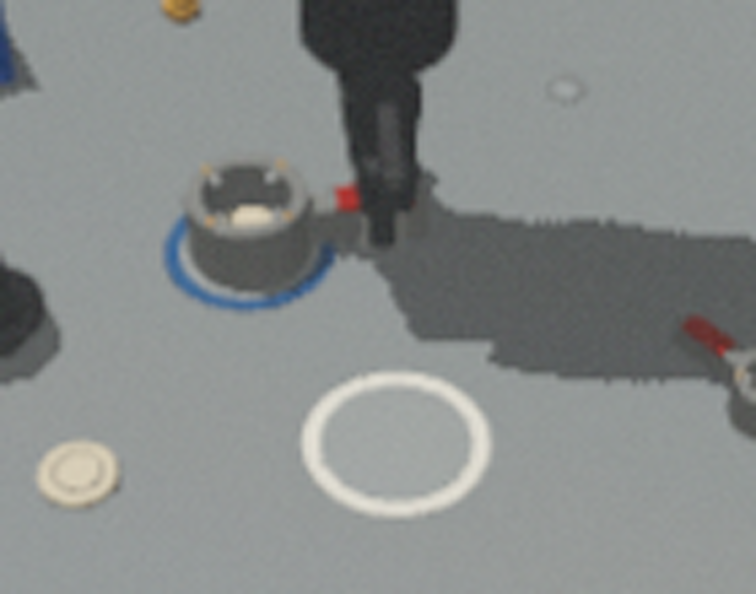

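View pics/t6.png

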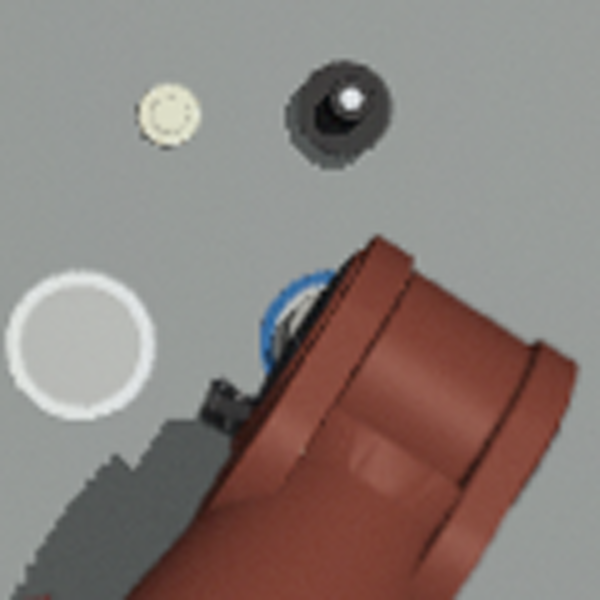

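The cup stands centred in the blue ring: ring crop columns 165–335, cup 187–312. The loose force of 5 N is small. Next I'll open and rise.

```bash
python3 - <<'E'
from h import *
print(atz('scene',(226.1,146.5),40)-atz('scene',(226.4,156.4),0))
E
python3 -m pendant '[0,0,0,0,1.5, 0,0,0,0,2.0, 0,0,0,0,3.0, 0,0,0,0,4.0, 0,0,0,0,4.0, 0,0,-1,0,4.0, 0,0,-3,0,4.0, 0,0,-6,0,4.0, 0,0,-10,0,4.0, 0,0,-14,0,4.0]'
python3 - <<'E'
from h import *
s=monitor.sense();print(s['qpos']); print(totool([659.3,-179.5,120]),s['wrist_force'])
E
```

```text
[ 0.12717894  2.87654589 40.        ]
clock: 7.5
eef_pos: [455.8, -146.0, 148.0]
ee_rot: [-0.637, -3.076, -0.008]
wrist_force: [0.7, -0.5, 0.4]
width: 0.471
[-0.58730113 -0.27124388 -0.41004485  1.43390136  0.00457362 -0.17901538]
[-20.01119913   4.9957979    2.8007383 ] [ 0.68728439 -0.53124767  0.38688019]
```

```bash
python3 -m pendant '[-4,1,0.5,0,5, -8,2,1,0,5, -12,3,1.5,0,5, -16,4,2,0,5, -19,4.8,2.4,0,5, -20,5,2.8,0,5, -20,5,2.8,0,5, -20,5,2.8,0,5]'
python3 - <<'E'
from h import *
s=monitor.sense();print(s['qpos']); print(totool([659.3,-179.5,120]),s['wrist_force'])
shot('scene','s7',(150,110,290,220),5.4);shot('top','t7',(255,140,375,260),5)
E
```

```text
clock: 8.3
eef_pos: [658.8, -179.3, 120.4]
ee_rot: [-0.637, -3.076, -0.008]
wrist_force: [0.2, 0.7, 0.2]
width: 0.588
[-0.45878969  0.36600602  0.19526749  1.40179427  0.00473475 -0.05060787]
[-0.05289801 -0.00226217  0.03793883] [0.16962662 0.69185068 0.15249164]
```

View pics/s7.png

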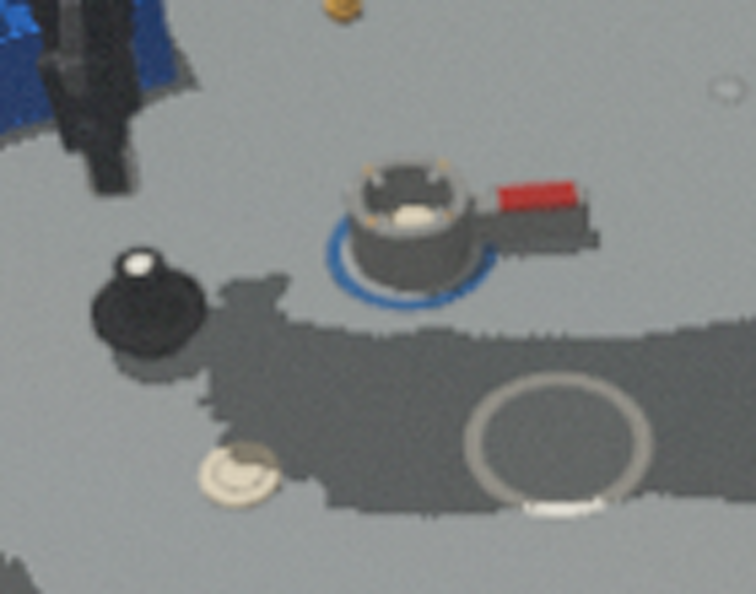

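View pics/t7.png

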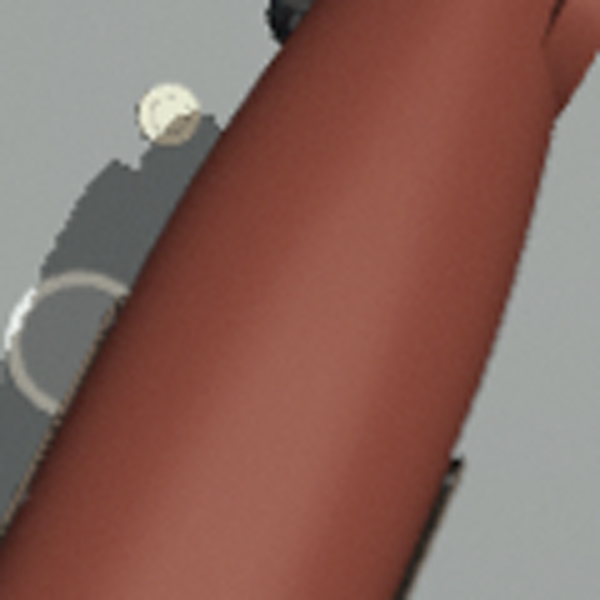

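The cap is untouched, with its dot at scene (175.6,158.7). The pot rim is centred near (225.7,146.5) and the handle is free. To sharpen these values I'll overlay the model circles.

```bash
cat > ov.py <<'E'
from h import *
def overlay(src,dst,x0,y0,f,items):
    im=cv2.imread(src); a=np.linspace(0,2*np.pi,120)
    for (c,r,z,col) in items:
        P=np.stack([c[0]+r*np.cos(a),c[1]+r*np.sin(a),np.full(120,z)],1)
        q=((proj('scene',P)-[x0,y0]+.5)*f-.5).round().astype(int)
        cv2.polylines(im,[q.reshape(-1,1,2)],True,col,1,cv2.LINE_AA)
    cv2.imwrite(dst,im)
E
python3 - <<'E'
from ov import *
p=atz('scene',(225.7,146.5),40);d=atz('scene',(175.6,158.7),52);r=atz('scene',(226.4,156.4),0)
print(p,d,r,p-d,p-r)
overlay('pics/s7.png','pics/s7o.png',150,110,5.4,[(p,32,40,(0,255,255)),(p,23,40,(0,255,255)),(p,32,0,(0,255,0)),(d,29,21,(255,0,255)),(d,13,52,(255,0,255)),(r,45,0,(0,0,255))])
E
```

```text
[ 519.33319577 -167.60544439   40.        ] [ 659.66135461 -179.25489747   52.        ] [ 518.25544891 -169.93236541    0.        ] [-140.32815884   11.64945308  -12.        ] [ 1.07774686  2.32692102 40.        ]
```

View pics/s7o.png

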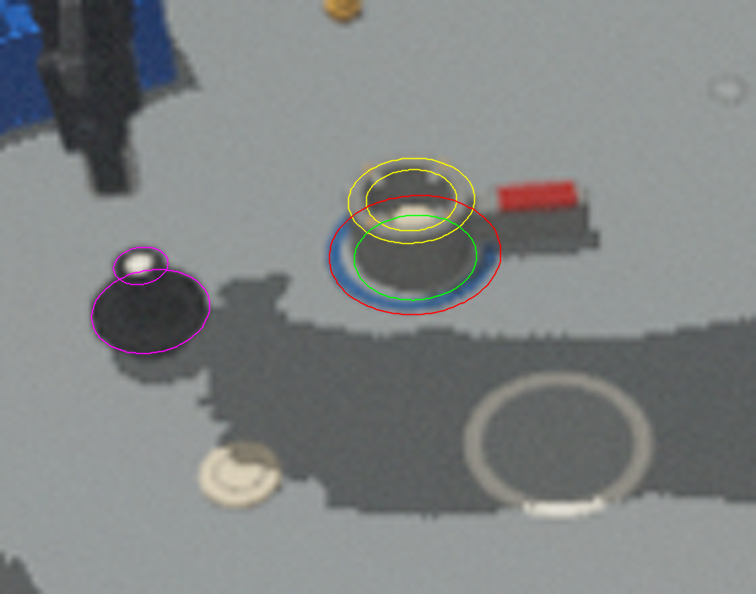

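```bash
python3 - <<'E'
from h import *
c=np.array([.4,.4])
for n,t,s,z in [('dot',(325.2,159.7),(175.6,158.7),52),('rim_now',None,(225.7,146.5),40),('ring',(321.9,208.8),(226.4,156.4),0),('rim0',(272.4,208.6),(253.9,180.9),40)]:
    if t: print(n,tri(np.array(t)-c,np.array(s)-c)[0].round(1),atz('top',np.array(t)-c,z).round(1),end='')
    print(n,atz('scene',np.array(s)-c,z).round(1))
E
```

```text
dot [ 660.2 -179.    53.9] [ 660.2 -179.    52. ]dot [ 660.  -181.2   52. ]
rim_now [ 519.5 -169.6   40. ]
ring [ 5.185e+02 -1.723e+02 -2.000e-01] [ 518.6 -172.3    0. ]ring [ 518.5 -172.     0. ]
rim0 [517.1 -20.9  39.6] [517.2 -21.   40. ]rim0 [517.1 -20.5  40. ]
```

All points now agree between views to about 1–2 mm: dot (660,−180,52–54), ring (518.5,−172,0), initial rim (517,−21,39.6). Next I'll descend onto the knob.

```bash
python3 -m pendant '[-0.15,0,2,0,5, -0.15,0,4,0,5, -0.15,0,5.5,0,5, -0.15,0,6,0,5]'
python3 - <<'E'
from h import *
shot('scene','s8',(130,110,250,200),6.4);print(totool([660.1,-180,27.5]))
E
```

```text
clock: 8.8
eef_pos: [658.9, -179.2, 59.3]
ee_rot: [-0.637, -3.074, -0.008]
wrist_force: [0.8, -1.2, -0.0]
width: 0.592
[-0.13707568 -0.04194144  3.18571548]
```

View pics/s8.png

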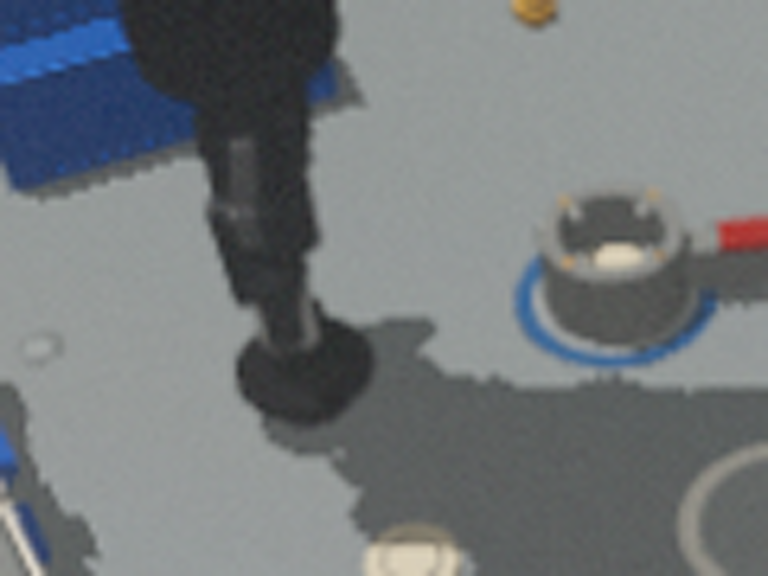

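The near finger at scene (176,160) is directly in front of the knob and aligned with the cap's axis. Next: down, then close gently.

```bash
python3 -m pendant '[-0.2,0,1,0,5, -0.2,0,2,0,5, -0.2,0,2.8,0,5, -0.2,0,3.15,0,5, -0.2,0,3.15,0,5, -0.2,0,3.15,0,4, -0.2,0,3.15,0,3.2]'
python3 -m pendant '[0,0,0,0,2.8, 0,0,0,0,2.4, 0,0,0,0,2.0, 0,0,0,0,1.8, 0,0,0,0,1.8]' 80
python3 - <<'E'
from h import *
s=monitor.sense();print(s['wrist_force'],s['width']*85.4)
shot('scene','s9',(130,110,250,200),6.4)
E
```

```text
clock: 9.55
eef_pos: [661.2, -180.0, 28.4]
ee_rot: [-0.637, -3.075, -0.008]
wrist_force: [-0.6, 0.3, 0.4]
width: 0.374
clock: 10.05
eef_pos: [661.6, -180.2, 29.3]
ee_rot: [0.637, 3.076, 0.008]
wrist_force: [-1.0, -0.5, 6.0]
width: 0.274
[-0.98856624 -0.52960446  5.98200911] 23.377505974764553
```

View pics/s9.png

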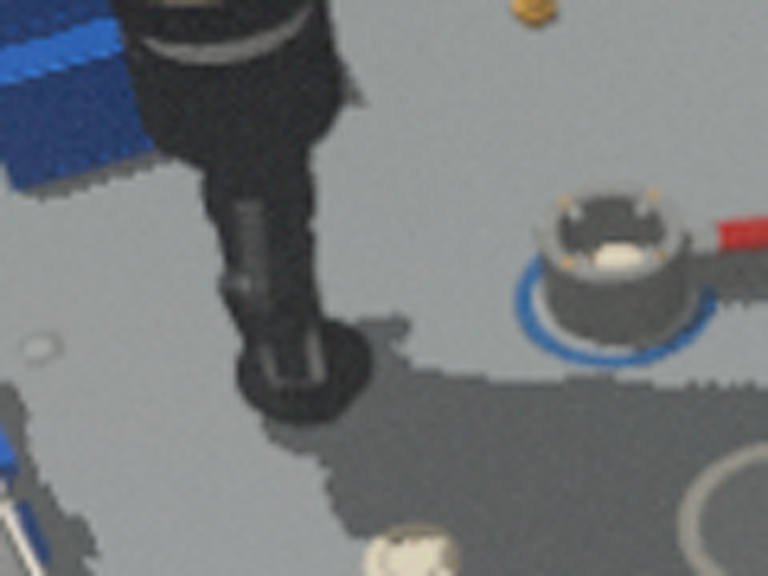

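The knob is held (23.4 mm, pads yielding on a round 26 mm knob) and the cap has not shifted: flange at crop (305,370), as before. Next I'll lift.

```bash
python3 -m pendant '[0,0,-1,0,1.8, 0,0,-2.5,0,1.8, 0,0,-4.5,0,1.8, 0,0,-6,0,1.8, 0,0,-7,0,1.8, 0,0,-7,0,1.8]'
python3 - <<'E'
from h import *
s=monitor.sense();print(s['wrist_force'],s['width']*85.4,s['eef_pos'])
shot('scene','s10',(130,70,270,180),5.4)
print(totool([519.2,-170.5,100]))
E
```

```text
clock: 10.7
eef_pos: [662.6, -181.1, 101.6]
ee_rot: [0.637, 3.073, 0.006]
wrist_force: [1.5, 0.5, -0.9]
width: 0.276
[ 1.48181521  0.45796107 -0.92282427] 23.61091417241013 [ 662.57550267 -181.0903031   101.55905545]
[13.5127079  -4.72533489 -0.02670245]
```

View pics/s10.png

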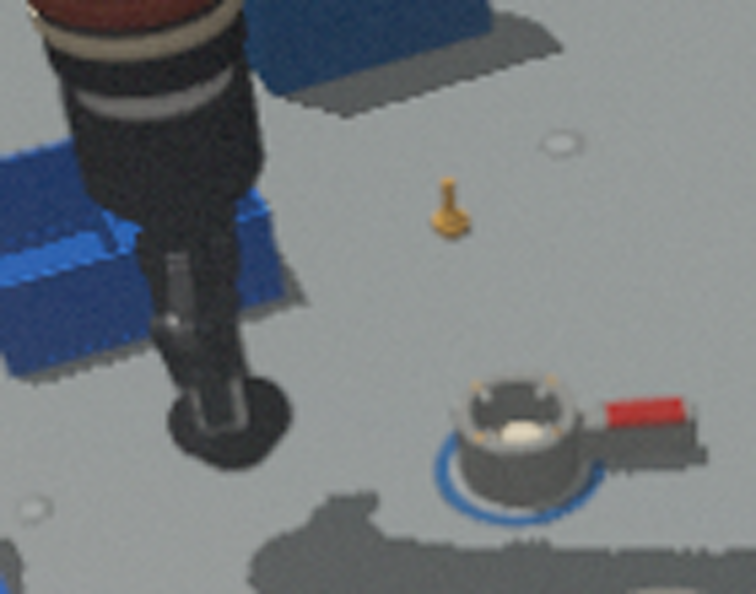

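The cap is held upright clear of the counter. Next I'll move it over the pot.

```bash
python3 -m pendant '[1,-0.3,0,0,1.8, 3,-1,0,0,1.8, 5.5,-1.9,0,0,1.8, 8,-2.8,0,0,1.8, 10.5,-3.7,0,0,1.8, 12.3,-4.3,0,0,1.8, 13.2,-4.6,0,0,1.8, 13.45,-4.7,0,0,1.8, 13.45,-4.7,0,0,1.8, 13.45,-4.7,0,0,1.8]'
python3 -m pendant '[0,0,0.5,0,1.8, 0,0,1.5,0,1.8, 0,0,1.8,0,1.8, 0,0,1.8,0,1.8]'
python3 - <<'E'
from ov import *
s=monitor.sense();print(s['wrist_force'],s['width']*85.4,s['eef_pos'])
shot('scene','s11',(175,85,275,175),6.4)
X=R.from_rotvec(s['ee_rot']).as_matrix()[:,0];c=s['eef_pos']+1.4*X; b=s['eef_pos'][2]-29.3
print(c,b)
p=[519.5,-169.6]
overlay('pics/s11.png','pics/s11o.png',175,85,6.4,[(c,29,b+19,(255,0,255)),(c,29,b+23,(255,0,255)),(p,32,40,(0,255,255)),(p,32,0,(0,255,0)),([518.5,-172.1],45,0,(0,0,255))])
E
```

```text
clock: 11.75
eef_pos: [520.5, -170.6, 99.7]
ee_rot: [0.637, 3.075, 0.007]
wrist_force: [0.1, -0.1, -0.7]
width: 0.273
clock: 12.15
eef_pos: [520.0, -170.1, 80.4]
ee_rot: [-0.637, -3.076, -0.008]
wrist_force: [-0.1, 0.2, -0.5]
width: 0.279
[-0.06657666  0.23353177 -0.53632527] 23.85814764551291 [ 519.99056359 -170.14838969   80.42643282]
[ 518.70568239 -169.592442     80.42800525] 51.12643282163148
```

View pics/s11.png

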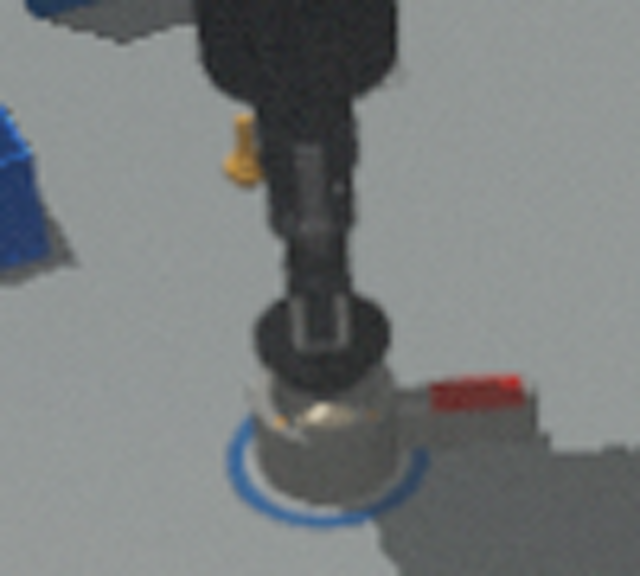

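View pics/s11o.png

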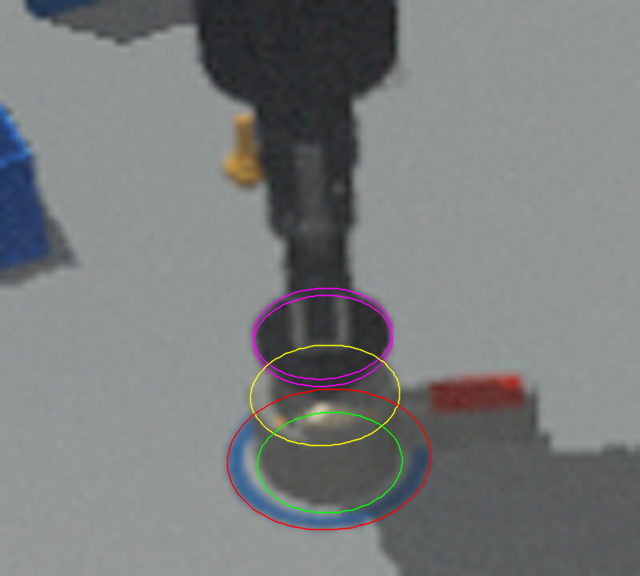

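```bash
python3 - <<'E'
import cv2
a=cv2.imread('pics/s11.png')[280:540,215:445];b=cv2.imread('pics/s11o.png')[280:540,215:445]
o=cv2.hconcat([a,b]);o=cv2.convertScaleAbs(o,alpha=1.5,beta=-30)
cv2.imwrite('pics/s11z.png',cv2.resize(o,None,fx=1.7,fy=2.2))
E
```

```text
(no output)
```

View pics/s11z.png

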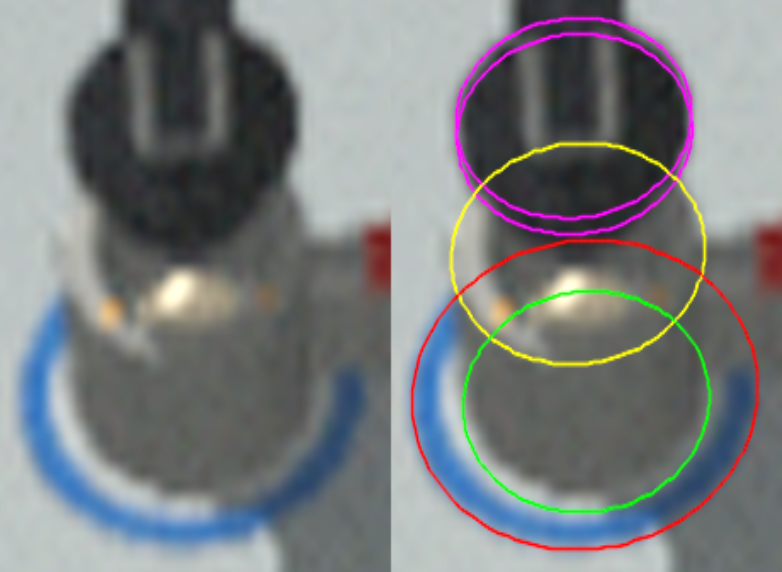

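The overlay suggests my eye readings could be off by about 1 px along the viewing direction. I'll fit edges numerically before inserting.

```bash
cat > fit.py <<'E'
from h import *
from scipy.ndimage import map_coordinates
from scipy.optimize import minimize
def grad(src,ksz=0):
    g=cv2.cvtColor(cv2.imread(src),cv2.COLOR_BGR2GRAY).astype(float)
    if ksz: g=cv2.GaussianBlur(g,(0,0),ksz)
    return np.hypot(cv2.Sobel(g,cv2.CV_64F,1,0),cv2.Sobel(g,cv2.CV_64F,0,1))
def fit(src,cam,x0,y0,f,c0,curves,sig,span=8,step=.5):
    # curves: list of (r,z,a0,a1) world-azimuth degrees
    G=grad(src,sig); best=[]
    rng=np.arange(-span,span+.01,step)
    pts=[];
    for r,z,a0,a1 in curves:
        a=np.radians(np.linspace(a0,a1,60)); pts.append(np.stack([r*np.cos(a),r*np.sin(a),np.full(60,z)],1))
    P=np.concatenate(pts); S=np.zeros((len(rng),len(rng)))
    for i,dx in enumerate(rng):
        for j,dy in enumerate(rng):
            q=(proj(cam,P+[c0[0]+dx,c0[1]+dy,0])-[x0,y0]+.5)*f-.5
            S[i,j]=map_coordinates(G,[q[:,1],q[:,0]],order=1).mean()
    i,j=np.unravel_index(S.argmax(),S.shape)
    return np.array([c0[0]+rng[i],c0[1]+rng[j]]),S.max(),np.median(S)
E
python3 - <<'E'
from fit import *
# ring from blue mask on z=0
for cam,f in (('scene','scene0'),('top','top0')):
    im=cv2.imread(f'pics/{f}.png').astype(int); m=(im[:,:,0]-im[:,:,2]>40)
    q=proj(cam,[518,-172,0])[0]; v,u=np.nonzero(m); k=np.hypot(u-q[0],v-q[1])<25; 
    W=np.array([atz(cam,(a,b),0)[:2] for a,b in zip(u[k],v[k])])
    A=np.c_[2*W,np.ones(len(W))]; s=np.linalg.lstsq(A,(W**2).sum(1),rcond=None)[0]; print('ring',cam,s[:2],np.sqrt(s[2]+s[0]**2+s[1]**2),len(W))
az=np.degrees(np.arctan2(.56,.34)) # toward scene camera
S='scene'
print('potbase now',fit('pics/s7.png',S,150,110,5.4,(519,-170),[(32,0,az-75,az+55)],4))
print('potrim now',fit('pics/s7.png',S,150,110,5.4,(519,-170),[(32,40,az-180,az+180)],4))
print('pot both',fit('pics/s7.png',S,150,110,5.4,(519,-170),[(32,0,az-75,az+55),(32,40,0,360),(23,40,0,360)],3))
print('flange s7',fit('pics/s7.png',S,150,110,5.4,(660,-180),[(29,23,az+90,az+270),(29,19,az-80,az+80)],4))
print('flange s0',fit('pics/scene0.png',S,0,0,1,(660,-180),[(29,23,az+90,az+270),(29,19,az-80,az+80)],.8))
print('flange s9',fit('pics/s9.png',S,130,110,6.4,(660,-180),[(29,19,az-80,az+80)],4))
print('flange top0',fit('pics/top0.png','top',0,0,1,(660,-180),[(29,23,0,360)],.8))
print('knob top0',fit('pics/top0.png','top',0,0,1,(660,-180),[(4,52,0,360)],.5,4))
print('rim0 scene',fit('pics/scene0.png',S,0,0,1,(517,-21),[(32,40,0,360),(32,0,az-75,az+55)],.8))
print('rim0 top',fit('pics/top0.png','top',0,0,1,(517,-21),[(32,40,0,360)],.8))
E
```

```text
ring scene [ 518.4689163  -173.52353263] 41.169097790223155 150
ring top [ 518.73716607 -171.54932061] 41.24768571651645 223
potbase now (array([ 517., -175.]), np.float64(30.4419675553005), np.float64(20.05805155401676))
potrim now (array([ 519.5, -172. ]), np.float64(18.394345438785784), np.float64(15.854344932690529))Traceback (most recent call last):
  File "<stdin>", line 12, in <module>
  File "fit.py", line 18, in fit
    q=(proj(cam,P+[c0[0]+dx,c0[1]+dy,0])-[x0,y0]+.5)*f-.5
       ~~~~^^^^^^^^^^^^^^^^^^^^^^^^^^^^^
  File "h.py", line 17, in proj
    K,d,T=cal(n); q=(np.asarray(P,float).reshape(-1,3)-T[:3,3])@T[:3,:3]
          ~~~^^^
  File "h.py", line 5, in cal
    c=imaging.calibration(n); K=np.array([[c['fx'],0,c['cx']],[0,c['fy'],c['cy']],[0,0,1.]])
ValueError: time passes only in moves, steps and waits
```

```bash
sed -i 's/^def cal(n):/import functools\n@functools.lru_cache\ndef cal(n):/' h.py
python3 - <<'E'
from fit import *
az=np.degrees(np.arctan2(.56,.34)); S='scene'
F=lambda *a,**k: (lambda r:(r[0],round(r[1],1),round(r[2],1)))(fit(*a,**k))
print(monitor.sense()['clock'])
print('pot both',F('pics/s7.png',S,150,110,5.4,(519,-170),[(32,0,az-75,az+55),(32,40,0,360),(23,40,0,360)],3))
print('flange s7',F('pics/s7.png',S,150,110,5.4,(660,-180),[(29,23,az+90,az+270),(29,19,az-80,az+80)],4))
print('flange s0',F('pics/scene0.png',S,0,0,1,(660,-180),[(29,23,az+90,az+270),(29,19,az-80,az+80)],.8))
print('flange s9',F('pics/s9.png',S,130,110,6.4,(660,-180),[(29,19,az-80,az+80)],4))
print('flange top0',F('pics/top0.png','top',0,0,1,(660,-180),[(29,23,0,360)],.8))
print('dot top0',F('pics/top0.png','top',0,0,1,(660,-180),[(4,52,0,360)],.5,4))
print('rim0 scene',F('pics/scene0.png',S,0,0,1,(517,-21),[(32,40,0,360),(32,0,az-75,az+55)],.8))
print('base0 scene',F('pics/scene0.png',S,0,0,1,(517,-21),[(32,0,az-75,az+55)],.8))
print('rim0 top',F('pics/top0.png','top',0,0,1,(517,-21),[(32,40,0,360)],.8))
E
```

```text
12.2
pot both (array([ 517.5, -174. ]), np.float64(29.5), np.float64(22.4))
flange s7 (array([ 660.5, -179. ]), np.float64(47.4), np.float64(25.5))
flange s0 (array([ 660.5, -179. ]), np.float64(194.5), np.float64(126.9))
flange s9 (array([ 660. , -179.5]), np.float64(34.1), np.float64(15.0))
flange top0 (array([ 659. , -177.5]), np.float64(193.3), np.float64(117.2))
dot top0 (array([ 659. , -177.5]), np.float64(421.9), np.float64(398.9))
rim0 scene (array([513.5, -16. ]), np.float64(152.3), np.float64(118.1))
base0 scene (array([513.5, -16. ]), np.float64(236.5), np.float64(157.8))
rim0 top (array([511. , -14.5]), np.float64(187.0), np.float64(128.6))
```

The fits show, in the scene frame, pot (517.5…518.5, −173.5) and cap at grasp (660.4,−179.2). The TCP should therefore be about (519,−174), so I need roughly 4 mm in −y. I'll correct that and re-measure.

```bash
python3 -m pendant '[-0.07,-0.2,0,0,1.8, -0.07,-0.4,0,0,1.8, -0.07,-0.4,0,0,1.8]'
python3 - <<'E'
from fit import *
from ov import overlay
s=monitor.sense();print(s['eef_pos'])
shot('scene','s12',(175,85,275,175),6.4)
az=np.degrees(np.arctan2(.56,.34)); S='scene'; b=s['eef_pos'][2]-29.3
for dz in(-2,0,2): print(dz,fit('pics/s12.png',S,175,85,6.4,(518,-173),[(29,b+19+dz,az-80,az+80)],4)[:2])
p=fit('pics/s12.png',S,175,85,6.4,(518,-173),[(32,0,az-75,az+50)],4);print('base',p)
c=fit('pics/s12.png',S,175,85,6.4,(518,-173),[(29,b+19,az-80,az+80)],4)[0]
overlay('pics/s12.png','pics/s12o.png',175,85,6.4,[(c,29,b+19,(255,0,255)),(p[0],32,40,(0,255,255)),(p[0],32,0,(0,255,0)),([518.5,-173.5],45,0,(0,0,255))])
o=cv2.hconcat([cv2.imread('pics/s12.png')[250:540,215:445],cv2.imread('pics/s12o.png')[250:540,215:445]])
cv2.imwrite('pics/s12z.png',cv2.resize(cv2.convertScaleAbs(o,alpha=1.5,beta=-30),None,fx=1.7,fy=2))
E
```

```text
clock: 12.5
eef_pos: [519.3, -174.7, 81.3]
ee_rot: [0.637, 3.075, 0.007]
wrist_force: [-0.7, -0.4, -1.0]
width: 0.277
[ 519.34951044 -174.68470138   81.2656796 ]
-2 (array([ 516.5, -177.5]), np.float64(31.771609720960022))
0 (array([ 517.5, -175.5]), np.float64(31.833177165086397))
2 (array([ 518.5, -173.5]), np.float64(31.847342180420487))
base (array([ 517. , -174.5]), np.float64(29.39096584419742), np.float64(18.209366279724293))
```

View pics/s12z.png

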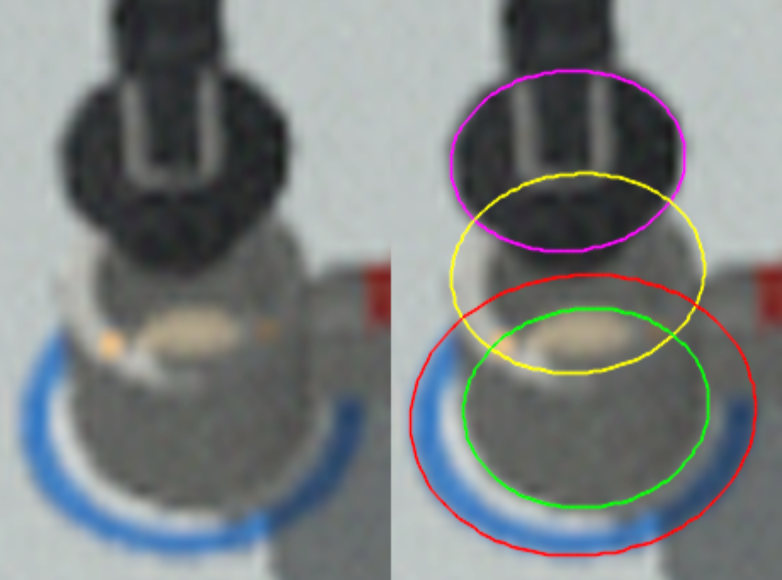

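The dark silhouette includes the plug nose below the flange. The fitted cap (517.5,−175.5) and pot (517…518,−174) are about 1 mm apart, so I'll trim 1 mm and start lowering into the mouth.

```bash
python3 -m pendant '[0.07,0.1,0.2,0,1.8, 0.07,0.1,0.6,0,1.8, 0.07,0.1,1.0,0,1.8, 0.07,0.1,1.3,0,1.8, 0.07,0.1,1.5,0,1.8, 0.07,0.1,1.5,0,1.8]'
python3 - <<'E'
from h import *
s=monitor.sense();print(s['eef_pos'],s['wrist_force'],s['ft_torque'])
shot('scene','s13',(175,85,275,175),6.4)
E
```

```text
clock: 13.15
eef_pos: [518.9, -173.2, 65.8]
ee_rot: [0.637, 3.076, 0.008]
wrist_force: [0.3, -0.4, -0.7]
width: 0.276
[ 518.94723754 -173.16871011   65.82448525] [ 0.32299643 -0.36315141 -0.65823268] [-0.03431961  0.03632615  0.01831829]
```

View pics/s13.png

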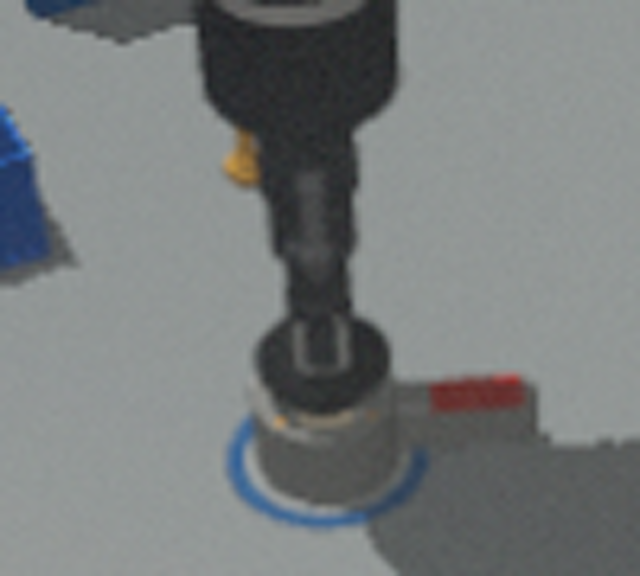

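The plug's nose is in the mouth with no contact force. Next I'll step down gently.

```bash
python3 -m pendant '[0,0,0.1,0,1.8, 0,0,0.2,0,1.8, 0,0,0.3,0,1.8, 0,0,0.3,0,1.8]'
```

```text
clock: 13.6
eef_pos: [519.3, -173.2, 63.3]
ee_rot: [0.637, 3.075, 0.008]
wrist_force: [0.9, 1.3, 1.4]
width: 0.277
```

```bash
python3 -m pendant '[0,0,0.1,0,1.8, 0,0,0.2,0,1.8, 0,0,0.2,0,1.8]'; python3 -c "
from h import *
s=monitor.sense();print(s['eef_pos'],s['wrist_force'],s['ft_torque'])"
```

```text
clock: 13.9
eef_pos: [520.0, -173.3, 62.3]
ee_rot: [0.636, 3.073, 0.008]
wrist_force: [-0.1, 1.8, 6.6]
width: 0.278
[ 519.96562889 -173.32265518   62.28159064] [-0.0778675   1.80119724  6.58029327] [ 0.36716573  0.08698582 -0.03499491]
```

```bash
python3 -m pendant '[0.02,0.05,0.2,0,1.8, 0.02,0.05,0.4,0,1.8, 0.02,0.05,0.5,0,1.8]'; python3 -c "
from h import *
s=monitor.sense();print(s['eef_pos'],s['wrist_force'],s['ft_torque'])"
```

```text
clock: 14.2
eef_pos: [520.3, -173.1, 57.7]
ee_rot: [0.636, 3.073, 0.007]
wrist_force: [-0.2, 0.2, 0.7]
width: 0.271
[ 520.25627296 -173.07261509   57.74756172] [-0.22168886  0.19902974  0.6887874 ] [-0.02073068  0.05608764  0.02783557]
```

Force rose to about 7 N and then fell to 0.7 N, which is the snap. Next I'll continue to the flange.

```bash
python3 -m pendant '[0,0,0.2,0,1.8, 0,0,0.4,0,1.8, 0,0,0.6,0,1.8, 0,0,0.65,0,1.8]'; python3 -m pendant '[0,0,0.1,0,1.8, 0,0,0.15,0,1.8, 0,0,0.15,0,1.8]'; python3 -c "
from h import *
s=monitor.sense();print(s['eef_pos'],s['wrist_force'],s['ft_torque'])"
```

```text
clock: 14.6
eef_pos: [520.0, -172.9, 50.6]
ee_rot: [0.637, 3.073, 0.007]
wrist_force: [-0.2, 0.4, -1.3]
width: 0.278
clock: 14.9
eef_pos: [520.2, -173.0, 50.2]
ee_rot: [0.637, 3.073, 0.006]
wrist_force: [-4.1, 0.6, 8.8]
width: 0.276
[ 520.18351174 -173.04201294   50.20508108] [-4.05560125  0.55919662  8.78646567] [ 0.53432429  0.81029988 -0.03347864]
```

Contact is at TCP 50.2, against the 50.3 predicted for home. Next I'll set about 12 N.

```bash
python3 -m pendant '[0.03,0,0.13,0,1.8, 0.03,0,0.15,0,1.8, 0.03,0,0.15,0,1.8, 0.03,0,0.15,0,1.8]'; python3 - <<'E'
from h import *
for i in range(2):
    shot('scene',f's14{i}',(175,85,275,175),6.4)
    s=monitor.sense();print(s['eef_pos'],s['wrist_force'],s['ft_torque'])
E
```

```text
clock: 15.3
eef_pos: [520.2, -173.1, 50.2]
ee_rot: [0.636, 3.072, 0.006]
wrist_force: [-5.3, 2.7, 12.0]
width: 0.274
[ 520.21067629 -173.05823142   50.2003688 ] [-4.89866327  2.00270006 12.04733115] [ 0.74867083  1.0357412  -0.00418969]
[ 520.1879471  -173.06656869   50.18189354] [-5.29884552  2.18310259 13.18155475] [0.69776145 1.06005329 0.0612213 ]
```

View pics/s140.png

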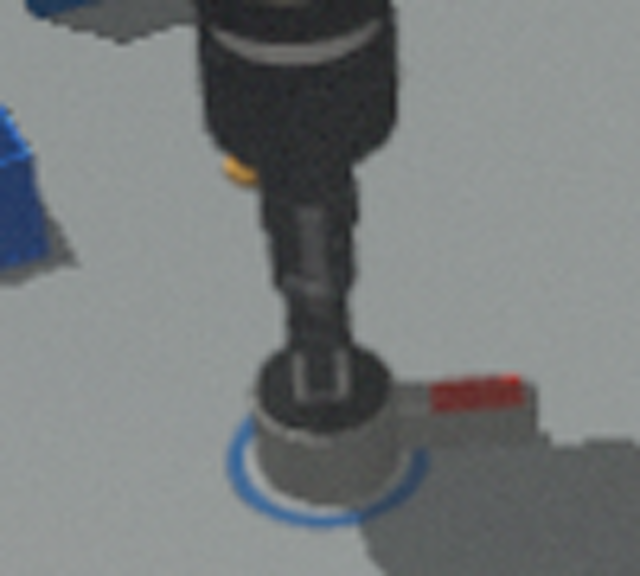

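The flange sits on the rim all round at crop (325,400), the pot is inside the blue ring and upright, and the push is 12–13 N. Next I'll trim the 5 N side load.

```bash
python3 -m pendant '[0.06,0,0.15,0,1.8, 0.09,0,0.15,0,1.8, 0.09,0,0.15,0,1.8]'; python3 - <<'E'
from h import *
for i in range(3):
    imaging.read_camera('scene'); s=monitor.sense();print(s['eef_pos'],s['wrist_force'],s['width']*85.4)
E
```

```text
clock: 15.7
eef_pos: [520.2, -173.1, 50.2]
ee_rot: [0.636, 3.07, 0.005]
wrist_force: [-2.1, 0.7, 10.9]
width: 0.276
[ 520.20298179 -173.04916925   50.20365471] [-2.06954256  1.08840427  9.6232205 ] 23.466606554680954
[ 520.1903831  -173.07030802   50.20826037] [-2.93992716  1.25420194 10.55400412] 23.642843358685667
[ 520.17495388 -173.04027962   50.19182415] [-2.5383191   1.60521222  9.59832972] 23.52551682229906
```

```bash
python3 -m pendant '[0.09,0,0.17,0,1.8, 0.09,0,0.18,0,1.8, 0.09,0,0.18,0,1.8, 0.09,0,0.18,0,1.8, 0.09,0,0.18,0,1.8]'; python3 - <<'E'
from h import *
for i in range(4):
    im=imaging.read_camera('scene'); s=monitor.sense();print(s['clock'],s['eef_pos'],s['wrist_force'])
cv2.imwrite('pics/s15.png',im[:,:,::-1])
E
```

```text
clock: 16.35
eef_pos: [520.2, -173.1, 50.2]
ee_rot: [0.635, 3.068, 0.005]
wrist_force: [-3.7, 2.0, 12.7]
width: 0.275
16.4 [ 520.21857239 -173.06095963   50.21017808] [-2.01286628  2.26391197 12.77598217]
16.45 [ 520.2373705  -173.05585963   50.207697  ] [-2.49057908  2.6833908  12.59195955]
16.5 [ 520.21656606 -173.08991607   50.20615959] [-2.79106333  1.72008659 12.73960318]
16.55 [ 520.20261565 -173.06461119   50.17633209] [-2.84703208  1.86257649 12.61071518]
```

View pics/s15.png

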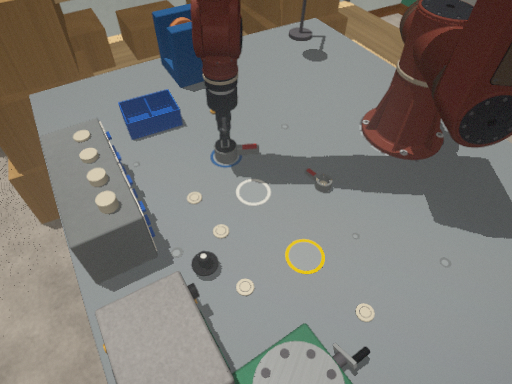

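The push is steady at about 12.7 N. The capped pot stands in the blue ring at (226,156), and the shims at (194,198), (221,231), (245,287) and (366,312) haven't moved. Handing in.

```bash
python3 -c "
from h import *
print(env.close_job())
s=monitor.sense();print(s['clock'],s['wrist_force'],s['eef_pos'])"
```

```text
the job is handed in; nothing more can be done
None
the job is handed in; nothing more can be done
```

I slid the larger pot by its handle, flat on the counter, from the white ring to the blue ring. I then took the right-hand cap by its knob and pressed it straight down until its flange was home, and handed in at about 16.6 s while still holding and pressing.

- **Snap and seating:** The force rose to at least 6.6 N and fell to 0.7 N at the snap. It then rose again at TCP height 50.2 mm, against the 50.3 mm I had predicted for a fully seated cap.
- **Final push:** It held steady at about 12.7 N down, slightly over the 12 N asked. A side load of about 3 N remained that I could not trim out completely.
- **Pot in the blue ring:** The cup centre measured about 1–3 mm from the ring centre, where 13 mm is allowed to the ring's outer edge.
- **Bystanders:** The four shims stood at their starting pixels in the last picture. The thumb screw was largely hidden behind the gripper at the end, but it was not touched.
- **Checks that disagreed:**
  - My first by-eye position of the pot was about 4 mm off the edge fit. I corrected this before inserting the cap.
  - The two cameras differed by about 2 mm in y.
  - The gripper read 23.5 mm on the 26 mm knob. I put this down to the pads yielding, but did not confirm it.

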